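Uncap the drill-bit tube and stow its cap in the tier

ROBOT

A 6-joint arm with a two-finger parallel gripper is mounted at the origin on the work surface. World frame = base frame: x ahead of the robot, y to its left, z up, the work surface at z = 0. Lengths are in mm, angles in rad, forces in N, time in s.
With the tool pointing down it reaches from about 250 to 775 mm from the base axis. Payload 4 kg.
Tool frame: the origin (TCP) lies on the centre line of the jaws, within the pads' length; the fingertips stand 8 mm ahead of it and the grasp point (between the pads) lies 11 mm behind it; z points along the fingers, y is the line along which they close (so a half turn about z gives the same grasp; the last joint's range is limited). The gripper opens to 85 mm and grips with 20 to 120 N. Pads are 22 mm wide; open, the fingers measure 114 mm over their backs; the gripper's body (76 mm by 85 mm) begins 54 mm behind the grasp point. The pads swing forward as they close: fully open they stand 13 mm farther back than shut.
Start: joints at [1.05, 0.087, 1.371, -0, 1.684, -0.103], TCP at [223.173, 502.703, 239.341] pointing down, gripper open.
Joint ranges: [-3.1, 3.1], [-0.76, 2.03], [0.27, 2.55], [-1.08, 4.22], [0.17, 2.65], [-2.57, 2.57]. Speed limits (rad/s): [2.79, 2.79, 3.14, 3.14, 3.14, 3.14].

INTERFACE

Orientations are given as a unit quaternion [w, x, y, z].
In Python, from cell import robot gives the robot as it stands.
- The arm moves only by the tool drive_tool, never from a script. Its argument "plan" is a list that holds one entry, the list of rows, each a list of 5 numbers: the shift along the tool's x, y, z in cm, then the turn about the tool's z in degrees, then the finger opening in cm, from 0 to 8.54. A call has 1 to 10 rows; each row is the pose to reach, as a shift and turn from the pose commanded when the call began, along the tool's axes at that moment; what a row does not reach only later rows make up. A row lasts 1/12 s, in which the tool goes at most 41.7 mm and 7.16 degrees, less where a joint would pass 70% of its speed; a pose out of reach is approached as far as the arm can. A call with a gripper value outside its range is refused whole. The fingers move at their own pace and stop on an object; the grip force is fixed at half the most. Time passes only in rows, so rows that repeat a pose let the fingers close. It gives the time, the measured TCP pose, the force, the opening and the grip force at its end, in the units of the state.
- robot.state(): the state, without advancing time (a new reading comes with each control period).
- robot.capture(name): name is "scene" or "side" or "wrist"; returns the picture (420x560x3 uint8, red, green, blue); there is no depth.
- robot.get_calibration(name): a dict with "fx", "fy", "cx", "cy" (pixels), "extrinsics" (4x4, takes a point from camera to world coordinates). Camera axes: x right, y down, z forward; pixel columns grow to the right and rows downward; lengths in mm; the calibration is good to about 2 mm. A picture is of the moment at which its call begins: read the wrist's pose just before it. get_calibration takes no time and is no camera call; for the wrist camera it gives the pose at the moment of the call.
- robot.sign_off(): hands the job in; it is judged then, once.
The state is a dict: "clock": time; "joints": joint angles; "qvel": joint speeds; "tau": joint torques, N m; "tool_pos": TCP position; "tool_rot": TCP orientation; "wrist_force": force on the tool from outside, world axes, zero at the start; "torque": the same for the moment, N m; "grip_width": finger opening in mm; "grasp_force": force on a finger pad.
Only numpy, scipy, OpenCV 4.12 (cv2) and the standard library are available. Lean on these libraries where they do the work, as an engineer would, in place of code of your own. Each camera call takes 0.05 s, during which the arm holds its last target. There are 200 camera calls.

TASK

Unscrew the tall eight-sided cap from the drill-bit tube and lift it straight off clear of the bits, without forcing the thread. Lay the cap on its side on the open shelf and let go of it, then take it again and lay it on its side in the empty large compartment of the upper storage tier, lying flat on the compartment's floor below the rim. Leave all the other things on the shelf where they are.

Things in the scene. Friction and masses are not known exactly. Their poses are not given: they have to be found in the camera images.
- cap: Tall hollow grey plastic screw cap, a regular eight-sided prism 95 mm long, 54 mm across flats (58 mm over corners, flats 22 mm wide), closed on top, open below, 70 to 120 g. Origin: centre of its open lower rim; z runs up its axis to the closed top; flats face its own x axis and every 45 degrees from it. At first fully screwed on the tube, upright, rim at height 60 mm, top at 155 mm.
- cap_mid (a point): The middle of the cap, on its axis 47.5 mm from the rim.
- stand: Drill-bit tube fixed to the shelf: grey foot 88 mm across, 8 mm high, barrel 62 mm across up to a shoulder at height 60 mm, threaded neck 38 mm across up to 90 mm, drill bits standing within 10 mm of the axis up to 138 mm high (neck and bits are inside the cap at first). Origin: centre of the foot's underside; z up along its axis.
- tiers: Stacked pair of translucent storage tiers, fixed, 160 mm (its x) by 236 mm (its y), 146 mm high in all, walls 4 mm; origin: centre of the underside. Upper tier open on top: floor at height 84 mm, rim at 146 mm, a divider at y = -26 mm; the large empty compartment lies on the +y side, the smaller on the -y side holds boxes up to 131 mm high.
- bay (a point): Centre of the floor of the large empty compartment (45 mm along +y from the tiers' axis, 84 mm high). The compartment is 152 mm along the tiers' x, 138 mm along their y, 62 mm deep, axes as the tiers.
- doorstop: Chrome doorstop standing on its foot, 46 mm across, 70 mm high; origin at the centre of its underside. Leave alone.
- awl: Awl lying on the shelf, 154 mm long along its x, wooden handle 30 mm thick at the -x end, steel spike to +x; origin at its middle on the shelf. Leave alone.
- spray_can: Tall can standing upright near the tube, 54 mm across, 170 mm high; origin at the centre of its underside. Leave alone.
- screw_jar: Glass jar standing upright, 64 mm across, 85 mm high; origin at the centre of its underside. Leave alone.
- hammer: Wooden-handled hammer lying towards the back, 280 mm long along its x, 26 mm high, handle to -x, head (about 90 mm wide) at the +x end; origin at its middle on the shelf. Leave alone.
- kit_case: Green plastic picture hanging kit case lying flat, 130 mm (x) by 190 mm (y) by 46 mm high, with a lever latch on its -x side; origin at the centre of its underside. Leave alone.
- thread (a point): Foot of the tube's threaded neck, on its axis, 60 mm high, z up. Right-handed thread with about 1 mm free play: seen from above the cap unscrews anticlockwise, rises 9 mm per turn, turns easily, stays where left, and comes free after about 1.2 turns (420 to 450 degrees); then it must be lifted some 80 mm straight up to clear the bits inside it.
There are look-alikes about, which are no part of the job. What is shaped like the cap but orange or purple is not meant.

How it is judged (in metres and radians):
On the way, in this order (a step that is already met when the one before it is completed fails the run):
1. the cap is unscrewed and lifted straight off, its rim clear above the bits (z of cap in the frame of stand above 0.14 m and angle between cap's own z axis and vertical below 0.3 rad), for 0.1 s.
2. the cap lies on its side on the open shelf, let go and at rest (angle between cap's own z axis and vertical between 1.45 and 1.69 rad and height (world z) of cap_mid below 0.036 m and contact force between cap and the fingers below 0.1 N and linear speed of cap below 0.03 m/s), for 0.2 s.
At the end, for the whole second after the job is handed in: The cap lies on its side (axis level within about 7 degrees) on the floor of the large compartment of the upper tier, its middle less than 36 mm above that floor and within 60 mm of the compartment's centre along each side, released and at rest (x of cap_mid in the frame of bay between -0.06 and 0.06 m and y of cap_mid in the frame of bay between -0.06 and 0.06 m and z of cap_mid in the frame of bay below 0.036 m and angle between cap's own z axis and vertical between 1.45 and 1.69 rad and linear speed of cap below 0.02 m/s and contact force between cap and the fingers below 0.1 N); the robot touches nothing.
It fails at once if the thread is forced: the cap and the tube press on each other with more than 90 N (contact force between cap and stand above 90 N).
It fails at once if another thing on the shelf is shifted by more than 30 mm (distance of any of doorstop, awl, spray_can, screw_jar, hammer, kit_case from where it was at the start of the episode above 0.03 m).
It also fails if it takes over 72 s, if anything falls off the work surface, if the arm or the gripper's body presses on something with over 40 N, if the wrist force passes 120 N, or if a joint passes its speed limit or range.

## Working session

There is one attempt and no reset: what is moved stays moved. The work goes in short steps, Python scripts to look and compute and a tool call to move; the robot and the scene stay as the last step left them, time stands still between calls to the robot, and variables do not carry over. Pictures are saved under pics/ and viewed, at most 10 in all, crops included, and the job is handed in when it is done.

Besides the shell and the picture viewer there is one more tool, called after ">>>" as name(argument=value, ...), one argument or row to a line, values as JSON. drive_tool: Moves the arm, as the interface text tells. Its arguments: {"type":"object","properties":{"plan":{"type":"array","items":{"type":"array","items":{"type":"array","items":{"type":"number"}}}}},"required":["plan"]}

```bash
mkdir -p pics; ls; python3 - <<'E'
from cell import robot
import cv2,json
for n in("scene","side"):
    cv2.imwrite(f"pics/{n}0.png",robot.capture(n)[:,:,::-1])
for n in("scene","side","wrist"):
    c=robot.get_calibration(n); print(n,c)
print(robot.state())
E
```

```text
pics
scene {'fx': 512.4663811720487, 'fy': 512.4663811720487, 'cx': 272.72304270875367, 'cy': 206.2739743407834, 'extrinsics': array([[ 4.01837937e-02,  8.48962259e-01, -5.26923473e-01,
         1.22548575e+03],
       [ 9.99157316e-01, -3.85541142e-02,  1.40797363e-02,
         2.13453511e+01],
       [-8.36190300e-03, -5.27045220e-01, -8.49796102e-01,
         1.09591807e+03],
       [ 0.00000000e+00,  0.00000000e+00,  0.00000000e+00,
         1.00000000e+00]])}
side {'fx': 474.46277125361655, 'fy': 474.46277125361655, 'cx': 275.2524988616839, 'cy': 205.59856104429227, 'extrinsics': array([[ 9.98871190e-01, -2.44740536e-02,  4.07107634e-02,
         5.46512885e+02],
       [-4.75009029e-02, -5.16433692e-01,  8.55008717e-01,
        -9.12300398e+02],
       [ 9.88807029e-05, -8.55977372e-01, -5.17013276e-01,
         6.76178914e+02],
       [ 0.00000000e+00,  0.00000000e+00,  0.00000000e+00,
         1.00000000e+00]])}
wrist {'fx': 333.6385486263318, 'fy': 333.6385486263318, 'cx': 282.7923770861852, 'cy': 201.91140562339172, 'extrinsics': array([[ 4.06313755e-01,  8.70492055e-01,  2
[... 293 characters left out ...]
]])}
{'clock': 0.1, 'joints': array([ 1.04986625e+00,  8.79610107e-02,  1.37213904e+00, -3.43345354e-05,
        1.68358138e+00, -1.03101874e-01]), 'qvel': array([-0.00065873, -0.00273916, -0.00315117, -0.00051649,  0.00042845,
        0.00016162]), 'tau': array([ 2.55287407e-03, -3.53015363e+01, -3.14217746e+01, -1.08631546e-04,
        7.95393018e-03, -1.53583318e-05]), 'tool_pos': array([222.97620605, 502.30176539, 238.19424326]), 'tool_rot': array([-3.04367890e-04,  2.07399495e-01,  9.78255773e-01, -9.99199593e-04]), 'wrist_force': array([ 0.26320293, -0.12700647, -0.66896216]), 'torque': array([-0.04589806, -0.03104328, -0.00626665]), 'grasp_force': 0.0, 'grip_width': 85.46687634449783}
```

View pics/scene0.png

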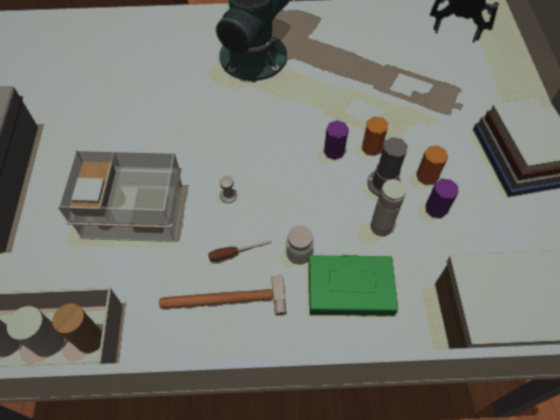

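View pics/side0.png

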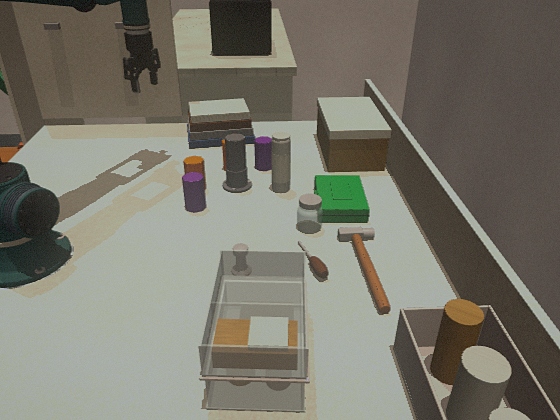

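The scene picture shows the grey cap on the tube (top near (393,148)), with the spray can (391,188) close behind it, four orange/purple look-alikes around it, and the tiers at (125,190). The large compartment is the right part, about (150,185). Next I take enlarged crops for exact measuring.

```bash
python3 - <<'E'
import cv2,numpy as np
a=cv2.imread("pics/scene0.png");b=cv2.imread("pics/side0.png")
f=lambda i,x,y,w,h,s:cv2.resize(i[y:y+h,x:x+w],None,fx=s,fy=s,interpolation=cv2.INTER_CUBIC)
p=f(a,315,110,160,150,4)   # 640x600
cv2.imwrite("pics/c1.png",np.clip(p*1.5,0,255).astype('uint8'))
l=f(a,55,140,140,110,4.2); l=l[:460]
r=f(b,165,120,150,110,4)
l=cv2.resize(l,(400,314)); r=cv2.resize(r,(400,293))
cv2.imwrite("pics/c2.png",np.clip(f(a,55,140,140,110,5)*1.4,0,255).astype('uint8'))
E
```

```text
(no output)
```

View pics/c1.png

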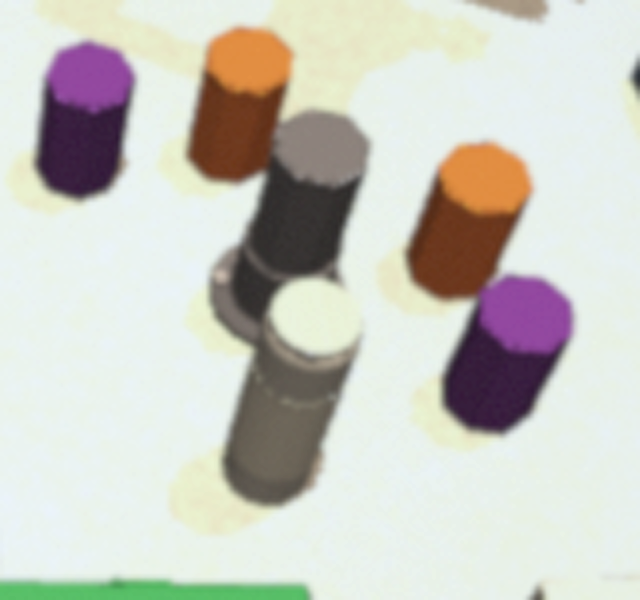

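View pics/c2.png

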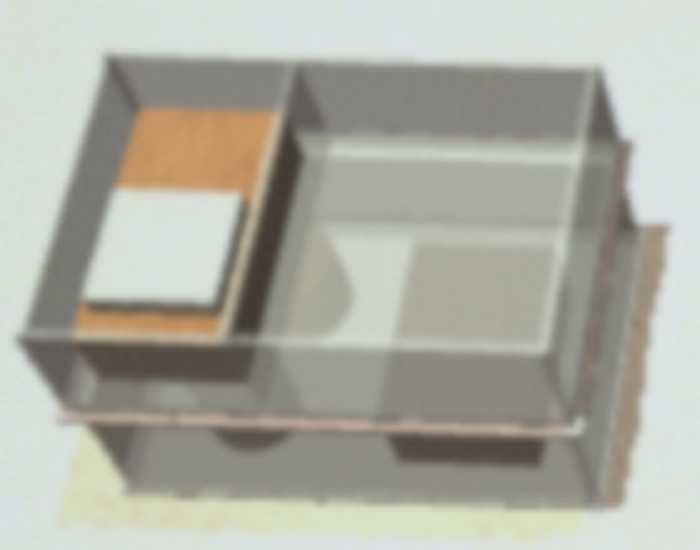

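Crop 1: the cap top's centre is near crop (321,149), i.e. full picture (395.2,147.2), and the spray can top is near (315,317). Crop 2: the rim corners are at (107,57), (599,69), (552,352) and (20,342).

```bash
cat >h.py <<'E'
import numpy as np,cv2
from cell import robot
from scipy.spatial.transform import Rotation as R
def unproj(cam,uv,z,c=None):
    c=c or robot.get_calibration(cam);E=c["extrinsics"]
    uv=np.atleast_2d(uv).astype(float)
    d=np.c_[(uv[:,0]-c["cx"])/c["fx"],(uv[:,1]-c["cy"])/c["fy"],np.ones(len(uv))]@E[:3,:3].T
    return E[:3,3]+d*((z-E[2,3])/d[:,2])[:,None]
def proj(cam,P,c=None):
    c=c or robot.get_calibration(cam);E=c["extrinsics"]
    q=(np.atleast_2d(P)-E[:3,3])@E[:3,:3]
    return np.c_[q[:,0]/q[:,2]*c["fx"]+c["cx"],q[:,1]/q[:,2]*c["fy"]+c["cy"]]
def tool():
    s=robot.state();q=s["tool_rot"];return s,s["tool_pos"],R.from_quat(np.r_[q[1:],q[0]]).as_matrix()
E
python3 - <<'E'
from h import *
from scipy.optimize import minimize
full=lambda p,s,o:(np.array(p,float)+.5)/s-.5+np.array(o)
f1=lambda *p:full(p,4,(315,110))
for n,p,z in[("cap",(321,149),155),("spray",(315,317),170),("sprayfoot",(268,470),0),("p1",(90,76),95),("o1",(249,62),95),("o2",(484,179),95),("p2",(525,315),95)]:
    print(n,unproj("scene",f1(*p),z).round(1))
c=np.array([unproj("scene",full(p,5,(55,140)),146)[0] for p in[(107,57),(599,69),(552,352),(20,342)]])
print("tier rim",c.round(1)); print([round(np.linalg.norm(c[i]-c[i-1]),1) for i in range(4)],c.mean(0))
im=cv2.imread("pics/scene0.png").astype(float)
# cap top mask
big=cv2.resize(im[130:170,375:415].astype('uint8'),None,fx=8,fy=8,interpolation=cv2.INTER_CUBIC)
g=cv2.cvtColor(big,cv2.COLOR_BGR2GRAY).astype(float);print(g[20*8:24*8:8,::16].round(0)[:2], big[150,165])
ref=big[int(17.2*8),int(20*8)].astype(float)
m=(np.abs(big-ref).max(2)<22).astype('uint8')
n,l,st,ce=cv2.connectedComponentsWithStats(m);k=l[int(17.2*8),int(20*8)];m=(l==k).astype('uint8')
ct=max(cv2.findContours(m,0,cv2.CHAIN_APPROX_NONE)[0],key=len)[:,0]
W=unproj("scene",(ct+.5)/8-.5+[375,130],155)[:,:2]
def cost(p):
    ph=p[2]+np.arange(8)*np.pi/4
    d=((W-p[:2])@np.array([np.cos(ph),np.sin(ph)])).max(1)-p[3]
    return np.sqrt(1+d**2).sum()
best=min((minimize(cost,[*W.mean(0),y,27],method="Nelder-Mead",options=dict(maxiter=4000)) for y in np.radians([0,11,22,33])),key=lambda r:r.fun)
print("octagon",best.x[:2],np.degrees(best.x[2])%45,best.x[3],best.fun/len(W))
s,p,M=tool();print(p,M.round(3))
E
```

```text
cap [[492.8 326.8 155. ]]
spray [[618.9 299.6 170. ]]
sprayfoot [[618.1 303.6   0. ]]
p1 [[381.  210.2  95. ]]
o1 [[374.2 312.3  95. ]]
o2 [[473.8 441.7  95. ]]
p2 [[574.  444.9  95. ]]
tier rim [[ 463.  -418.1  146. ]
 [ 480.9 -186.4  146. ]
 [ 635.4 -197.5  146. ]
 [ 619.7 -430.6  146. ]]
[np.float64(157.2), np.float64(232.3), np.float64(154.9), np.float64(233.7)] [ 549.73918374 -308.15354663  146.        ]
[[ 46.  43.  42.  44.  37.  64.  85.  89.  89.  89.  89.  89.  89.  89.
   89.  88. 128. 159. 159. 159.]
 [ 45.  42.  42.  43.  34.  49.  79.  87.  89.  90.  89.  89.  88.  89.
   89.  87. 130. 159. 159. 159.]] [83 87 94]
octagon [494.86525429 325.01666395] 35.47903402154736 29.99695247942889 7.533506684340552
[222.97620605 502.30176539 238.19424326] [[-0.914  0.406 -0.001]
 [ 0.406  0.914 -0.002]
 [ 0.    -0.002 -1.   ]]
```

>>> drive_tool(
  plan=[
    [[-4,-0.6,-0.4,7,8.54],[-8,-1.3,-0.8,14,8.54],[-12,-2,-1.2,21,8.54],[-16,-2.6,-1.6,28,8.54],[-20,-3.2,-2,35,8.54],[-24,-3.9,-2,42,8.54],[-28,-4.6,-2,49,8.54],[-31.8,-5.1,-2,56,8.54],[-31.8,-5.1,-2,63,8.54],[-31.8,-5.1,-2,70,8.54]],
  ],
)

```text
clock: 0.93
tool_pos: [494.9, 325.0, 257.8]
tool_rot: [-0.0, 0.735, 0.679, -0.001]
wrist_force: [-0.2, 0.5, 0.5]
grip_width: 85.6
grasp_force: 0.0
```

>>> drive_tool(
  plan=[
    [[0,0,0,7,8.54],[0,0,0,14,8.54],[0,0,0,21,8.54],[0,0,0,28,8.54],[0,0,0,35,8.54],[0,0,0,42,8.54],[0,0,0,49,8.54],[0,0,0,56,8.54],[0,0,0,56,8.54],[0,0,0,56,8.54]],
  ],
)

```text
clock: 1.77
tool_pos: [493.0, 327.0, 258.7]
tool_rot: [0.0, 0.965, 0.261, -0.001]
wrist_force: [0.5, 0.5, -0.1]
grip_width: 85.4
grasp_force: 0.0
```

```bash
python3 - <<'E'
from h import *
s,p,M=tool();c=robot.get_calibration("wrist");print(p,M.round(3),s["joints"].round(3),s["clock"])
im=robot.capture("wrist")[:,:,::-1];cv2.imwrite("pics/w1.png",im)
np.save("w1c.npy",c,allow_pickle=True)
print(proj("wrist",[[492.8,326.8,155]],c))
E
```

```text
[492.97251419 326.95481112 258.71290156] [[ 0.864  0.504 -0.001]
 [ 0.504 -0.864 -0.   ]
 [-0.001 -0.    -1.   ]] [0.49  0.178 1.231 0.    1.733 1.533] 1.7667
[[281.7729316  205.86550598]]
```

View pics/w1.png

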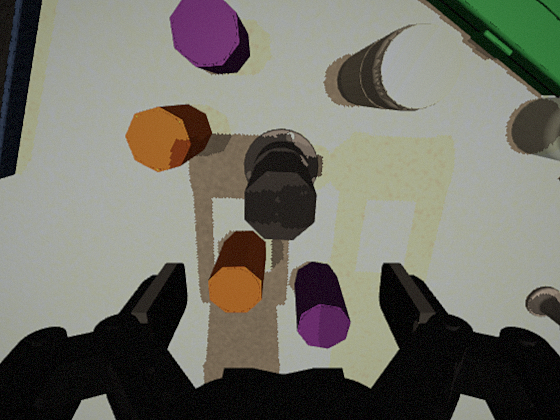

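The wrist picture shows the cap top as an octagon centred near (280,204), close to the predicted (281.8,205.9). The orange and purple look-alikes are below it. I enlarge it to read the corners for the yaw.

```bash
python3 - <<'E'
import cv2,numpy as np
a=cv2.imread("pics/w1.png")[155:250,230:330]
b=cv2.resize(a,None,fx=6,fy=6,interpolation=cv2.INTER_CUBIC)
cv2.imwrite("pics/c3.png",np.clip(b*3.,0,255).astype('uint8'))
E
```

```text
(no output)
```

View pics/c3.png

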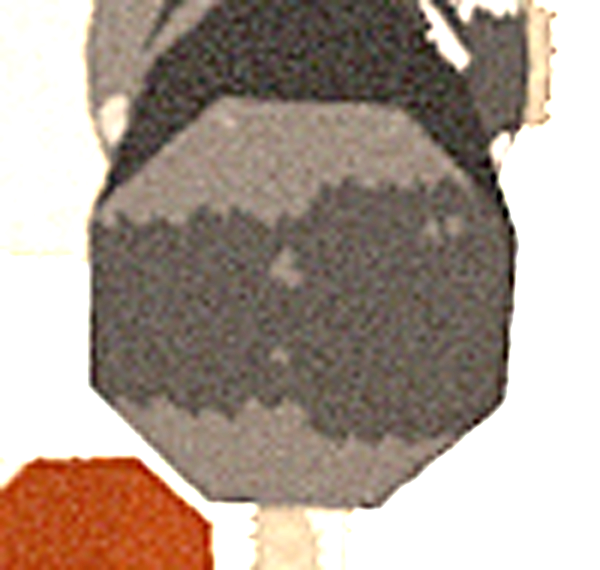

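The corners in crop 3 are at about (230,98), (402,103), (514,225), (503,400), (380,507), (212,500), (91,385) and (93,210).

```bash
python3 - <<'E'
from h import *
c=np.load("w1c.npy",allow_pickle=True).item()
v=np.array([(230,98),(402,103),(514,225),(503,400),(380,507),(212,500),(91,385),(93,210)],float)
W=unproj("wrist",(v+.5)/6-.5+[230,155],155,c)[:,:2]
m=W.mean(0);d=W-m
print(m,np.hypot(*d.T).round(1))
a=np.degrees(np.arctan2(d[:,1],d[:,0]))
e=np.angle(np.exp(1j*8*np.radians(a)));print((np.degrees(e)/8).round(1))
vy=np.degrees(np.angle(np.exp(1j*8*np.radians(a)).sum()))/8
print("flat normal yaw mod45",(vy+22.5)%45)
s,p,M=tool();ty=np.degrees(np.arctan2(M[1,1],M[0,1]));print("tool y",ty, "need ccw turn",((vy+22.5-ty+22.5)%45)-22.5, p)
print(M[:,:2].T[:,:2]@(m-p[:2]))
E
```

```text
[492.20302942 327.91389849] [28.2 28.9 28.3 28.3 29.  28.9 28.9 28.9]
[3.4 5.4 7.5 4.2 5.2 5.9 6.3 4.2]
flat normal yaw mod45 27.75293687399943
tool y -59.771721914387925 need ccw turn -2.475341211612644 [492.98494364 326.98668762 258.85648749]
[-0.20879341 -1.19478663]
```

>>> drive_tool(
  plan=[
    [[0,-0.05,1,7,8.54],[0,-0.1,2,14,8.54],[0,-0.1,3,21,8.54],[0,-0.1,4,28,8.54],[0,-0.1,5,35,8.54],[0,-0.1,6,42,8.54],[0,-0.1,8,47.5,8.54],[0,-0.1,11,47.5,8.54],[0,-0.1,13.9,47.5,8.54],[0,-0.1,13.9,47.5,8.54]],
  ],
)

```text
clock: 2.65
tool_pos: [488.7, 325.8, 112.8]
tool_rot: [0.004, 0.989, -0.151, -0.006]
wrist_force: [-1.2, 0.2, -1.6]
grip_width: 85.4
grasp_force: 0.0
```

>>> drive_tool(
  plan=[
    [[0,0,0,0,6.5],[0,0,0,0,5.8],[0,0,0,0,5.5],[0,0,0,0,5],[0,0,0,0,4.5],[0,0,0,0,4.5],[0,0,0,0,4.5],[0,0,0,0,4.5]],
  ],
)

```text
clock: 3.32
tool_pos: [494.1, 328.7, 123.5]
tool_rot: [-0.002, 0.988, -0.152, 0.002]
wrist_force: [-0.5, -1.5, 6.3]
grip_width: 53.3
grasp_force: 63.6
```

>>> drive_tool(
  plan=[
    [[0,0,0,-5,4.5],[0,0,-0.02,-12,4.5],[0,0,-0.05,-19,4.5],[0,0,-0.07,-26,4.5],[0,0,-0.08,-33,4.5],[0,0,-0.1,-40,4.5],[0,0,-0.12,-47,4.5],[0,0,-0.14,-54,4.5],[0,0,-0.15,-61,4.5],[0,0,-0.17,-68,4.5]],
  ],
)

```text
clock: 4.15
tool_pos: [493.2, 330.1, 124.0]
tool_rot: [-0.002, 0.903, 0.43, 0.002]
wrist_force: [-0.9, 4.5, 3.9]
grip_width: 53.2
grasp_force: 63.2
```

```bash
python3 - <<'E'
from h import *
s,p,M=tool();print(p,s["wrist_force"],s["torque"],s["joints"],s["qvel"].round(3))
E
```

```text
[493.17571734 330.14021901 124.00527391] [-0.93404431  4.52073491  3.92134046] [ 0.90668146  0.19982487 -0.08805409] [0.49233158 0.22811674 1.44078287 0.00385667 1.46770004 1.17382212] [ 0.002 -0.004 -0.004  0.009  0.007 -1.449]
```

>>> drive_tool(
  plan=[
    [[0,0,-0.02,-7,4.5],[0,0,-0.04,-14,4.5],[0,0,-0.05,-21,4.5],[0,0,-0.07,-28,4.5],[0,0,-0.09,-35,4.5],[0,0,-0.11,-42,4.5],[0,0,-0.12,-49,4.5],[0,0,-0.14,-56,4.5],[0,0,-0.16,-63,4.5],[0,0,-0.18,-70,4.5]],
  ],
)

```text
clock: 4.98
tool_pos: [490.6, 330.2, 125.6]
tool_rot: [-0.003, 0.493, 0.87, 0.001]
wrist_force: [-6.4, 4.1, 6.0]
grip_width: 53.2
grasp_force: 63.4
```

>>> drive_tool(
  plan=[
    [[0,0,-0.02,-7,4.5],[0,0,-0.04,-14,4.5],[0,0,-0.05,-21,4.5],[0,0,-0.07,-28,4.5],[0,0,-0.09,-35,4.5],[0,0,-0.11,-42,4.5],[0,0,-0.12,-49,4.5],[0,0,-0.14,-56,4.5],[0,0,-0.16,-63,4.5],[0,0,-0.18,-70,4.5]],
  ],
)

```text
clock: 5.82
tool_pos: [489.5, 327.6, 127.1]
tool_rot: [-0.003, -0.095, 0.995, -0.0]
wrist_force: [-9.2, -2.8, 7.6]
grip_width: 53.7
grasp_force: 63.6
```

>>> drive_tool(
  plan=[
    [[0,0,-0.02,-7,4.5],[0,0,-0.04,-14,4.5],[0,0,-0.05,-17,4.5],[0,0,-0.05,-17,4.5],[0,0,-0.05,-17,4.5]],
  ],
)

```text
clock: 6.23
tool_pos: [490.3, 326.8, 127.5]
tool_rot: [-0.003, -0.239, 0.971, -0.001]
wrist_force: [-8.1, -4.4, 7.8]
grip_width: 53.5
grasp_force: 63.6
```

```bash
python3 - <<'E'
from h import *
s,p,M=tool();print(p,M.round(3),s["wrist_force"],s["torque"],s["joints"].round(3),s["qvel"].round(3))
E
```

```text
[490.25472222 326.80234709 127.51883894] [[-0.886 -0.463 -0.005]
 [-0.463  0.886 -0.003]
 [ 0.006 -0.    -1.   ]] [-8.05940746 -4.37284697  7.82124277] [-0.93576289  1.54491091  0.06124065] [ 0.492  0.224  1.438 -0.     1.485 -1.561] [-0.001  0.001  0.    -0.002  0.002  0.003]
```

>>> drive_tool(
  plan=[
    [[0,0,0,0,8.5],[0,0,0,0,8.5],[0,0,0,0,8.5],[0,0,0,0,8.5],[0,0,0,7,8.5],[0,0,0,14,8.5],[0,0,0,21,8.5],[0,0,0,28,8.5],[0,0,0,35,8.5],[0,0,0,42,8.5]],
  ],
)

```text
clock: 7.07
tool_pos: [492.8, 328.0, 126.0]
tool_rot: [0.0, 0.129, 0.992, 0.0]
wrist_force: [0.1, -0.1, -0.1]
grip_width: 85.3
grasp_force: 0.0
```

>>> drive_tool(
  plan=[
    [[0,0,0,7,8.5],[0,0,0,14,8.5],[0,0,0,21,8.5],[0,0,0,28,8.5],[0,0,0,35,8.5],[0,0,0,42,8.5],[0,0,0,49,8.5],[0,0,0,56,8.5],[0,0,0,63,8.5],[0,0,0,70,8.5]],
  ],
)

```text
clock: 7.9
tool_pos: [492.8, 328.0, 126.0]
tool_rot: [-0.0, 0.674, 0.739, 0.0]
wrist_force: [0.4, 0.6, -0.2]
grip_width: 84.9
grasp_force: 0.0
```

>>> drive_tool(
  plan=[
    [[0,0,0,7,8.5],[0,0,0,14,8.5],[0,0,0,21,8.5],[0,0,0,28,8.5],[0,0,0,35,8.5],[0,0,0,42,8.5],[0,0,0,49,8.5],[0,0,0,56,8.5],[0,0,0,63,8.5],[0,0,0,70,8.5]],
  ],
)

```text
clock: 8.73
tool_pos: [492.8, 328.0, 126.0]
tool_rot: [-0.0, 0.976, 0.218, 0.0]
wrist_force: [-0.4, 0.9, -0.9]
grip_width: 85.1
grasp_force: 0.0
```

>>> drive_tool(
  plan=[
    [[0,0,0,7,8.5],[0,0,0,14,8.5],[0,0,0,21,8.5],[0,0,0,28,8.5],[0,0,0,35,8.5],[0,0,0,43,8.5],[0,0,0,43,8.5],[0,0,0,43,8.5],[0,0,0,43,8.5]],
  ],
)

```text
clock: 9.48
tool_pos: [492.7, 328.0, 126.1]
tool_rot: [-0.0, 0.989, -0.15, 0.0]
wrist_force: [-0.1, 1.3, -1.0]
grip_width: 85.1
grasp_force: 0.0
```

```bash
python3 - <<'E'
from h import *
s,p,M=tool();c=robot.get_calibration("wrist");print(p,M.round(3),s["wrist_force"],s["joints"].round(3))
im=robot.capture("wrist")[:,:,::-1];cv2.imwrite("pics/w2.png",np.clip(im*2.,0,255).astype('uint8'))
np.save("w2c.npy",c,allow_pickle=True)
E
```

```text
[492.69044994 327.97605859 126.05760002] [[ 0.955 -0.297  0.   ]
 [-0.297 -0.955  0.   ]
 [-0.    -0.    -1.   ]] [-0.09063837  1.33524878 -0.99727568] [0.491 0.227 1.438 0.    1.477 2.364]
```

View pics/w2.png

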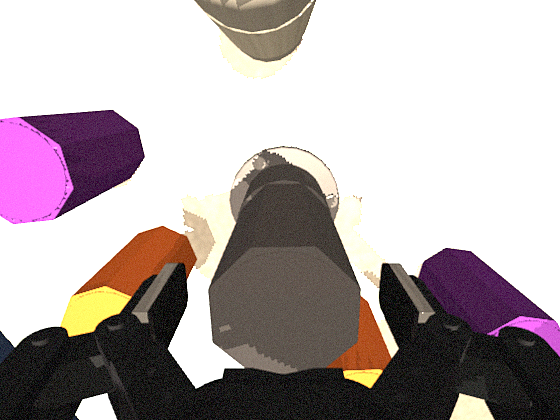

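The wrist picture shows the cap top (210–358, 247–370) between the open jaws, with its side flats parallel to the pads, so the cap followed the first stroke. Starting the second stroke.

>>> drive_tool(
  plan=[
    [[0,0,0,0,6.5],[0,0,0,0,5.5],[0,0,0,0,4.5],[0,0,0,0,4.5],[0,0,0,0,4.5],[0,0,0,0,4.5],[0,0,-0.02,-7,4.5],[0,0,-0.04,-14,4.5],[0,0,-0.05,-21,4.5],[0,0,-0.07,-28,4.5]],
  ],
)

```text
clock: 10.37
tool_pos: [492.5, 328.5, 127.1]
tool_rot: [-0.001, 0.995, 0.095, 0.0]
wrist_force: [-1.2, 0.8, 1.1]
grip_width: 53.1
grasp_force: 62.7
```

>>> drive_tool(
  plan=[
    [[0,0,-0.02,-7,4.5],[0,0,-0.04,-14,4.5],[0,0,-0.05,-21,4.5],[0,0,-0.07,-28,4.5],[0,0,-0.09,-35,4.5],[0,0,-0.11,-42,4.5],[0,0,-0.12,-49,4.5],[0,0,-0.14,-56,4.5],[0,0,-0.16,-63,4.5],[0,0,-0.18,-70,4.5]],
  ],
)

```text
clock: 11.2
tool_pos: [491.2, 329.5, 128.9]
tool_rot: [-0.002, 0.761, 0.649, 0.0]
wrist_force: [-4.6, 2.9, 2.6]
grip_width: 53.6
grasp_force: 62.8
```

>>> drive_tool(
  plan=[
    [[0,0,-0.02,-7,4.5],[0,0,-0.04,-14,4.5],[0,0,-0.05,-21,4.5],[0,0,-0.07,-28,4.5],[0,0,-0.09,-35,4.5],[0,0,-0.11,-42,4.5],[0,0,-0.12,-49,4.5],[0,0,-0.14,-56,4.5],[0,0,-0.16,-63,4.5],[0,0,-0.18,-70,4.5]],
  ],
)

```text
clock: 12.03
tool_pos: [491.6, 328.5, 130.8]
tool_rot: [-0.001, 0.251, 0.968, 0.0]
wrist_force: [-2.8, 0.1, 2.3]
grip_width: 53.5
grasp_force: 63.0
```

>>> drive_tool(
  plan=[
    [[0,0,-0.02,-7,4.5],[0,0,-0.04,-14,4.5],[0,0,-0.05,-21,4.5],[0,0,-0.07,-28,4.5],[0,0,-0.09,-35,4.5],[0,0,-0.11,-42,4.5],[0,0,-0.12,-49,4.5],[0,0,-0.14,-57,4.5],[0,0,-0.14,-57,4.5],[0,0,-0.14,-57,4.5]],
  ],
)

```text
clock: 12.87
tool_pos: [492.2, 328.4, 132.4]
tool_rot: [-0.0, -0.237, 0.971, 0.001]
wrist_force: [-2.2, 1.3, 3.2]
grip_width: 53.5
grasp_force: 63.2
```

>>> drive_tool(
  plan=[
    [[0,0,-0.05,-7,4.5],[0,0,-0.1,-14,4.5],[0,0,-0.2,-20,4.5],[0,0,-0.3,-20,4.5],[0,0,-0.4,-20,4.5],[0,0,-0.5,-20,4.5],[0,0,-0.5,-20,4.5],[0,0,-0.5,-20,4.5]],
  ],
)

```text
clock: 13.53
tool_pos: [492.6, 327.7, 136.6]
tool_rot: [-0.0, -0.402, 0.915, -0.0]
wrist_force: [0.5, -0.2, 0.0]
grip_width: 53.5
grasp_force: 62.9
```

>>> drive_tool(
  plan=[
    [[0,0,-1,0,4.5],[0,0,-2.5,0,4.5],[0,0,-4,0,4.5],[0,0,-5.5,0,4.5],[0,0,-7,0,4.5],[0,0,-8.5,0,4.5],[0,0,-10,0,4.5],[0,0,-11.5,0,4.5],[0,0,-12,0,4.5],[0,0,-12,0,4.5]],
  ],
)

```text
clock: 14.37
tool_pos: [493.5, 328.4, 259.7]
tool_rot: [0.003, -0.403, 0.915, 0.0]
wrist_force: [-0.4, 0.5, -1.2]
grip_width: 53.5
grasp_force: 63.0
```

```bash
python3 - <<'E'
from h import *
s,p,M=tool();print(p,M.round(3),s["wrist_force"],s["joints"].round(3),s["clock"])
a=robot.capture("scene")[:,:,::-1];b=robot.capture("side")[:,:,::-1]
f=np.hstack([cv2.resize(a[60:320,150:470],(400,325)),cv2.resize(b[20:280,100:420],(400,325))])
cv2.imwrite("pics/lift.png",np.clip(f*1.4,0,255).astype('uint8'))
E
```

```text
[493.48860958 328.37257177 259.7310079 ] [[-0.675 -0.738  0.005]
 [-0.738  0.675  0.003]
 [-0.005 -0.002 -1.   ]] [-0.44904062  0.52881204 -1.23150233] [ 0.491  0.176  1.231  0.     1.729 -1.909] 14.3667
```

View pics/lift.png

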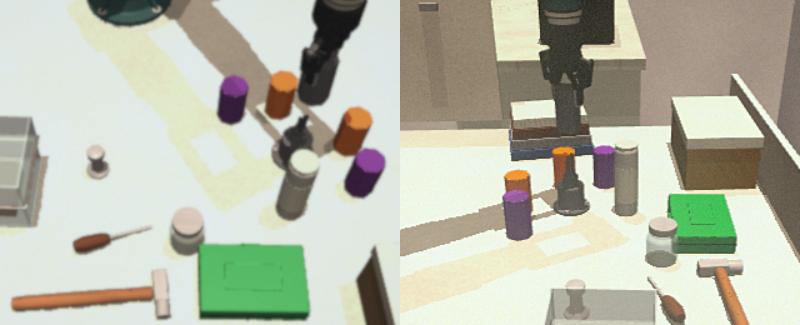

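The lift picture shows the tube's bare bits and the cap held well above them, upright in the jaws. Next I carry it to the open shelf near (400,70), turning to the tiers' direction.

>>> drive_tool(
  plan=[
    [[2,-0.8,0,7,4.5],[5,-2.1,0,14,4.5],[8,-3.3,0,21,4.5],[11,-4.6,0,28,4.5],[14,-5.8,0,35,4.5],[17,-7.1,0,42,4.5],[20,-8.3,0,49,4.5],[23,-9.6,0,56,4.5],[25,-10.4,0,63,4.5],[25.3,-10.5,0,70,4.5]],
  ],
)

```text
clock: 15.3
tool_pos: [397.7, 67.5, 255.6]
tool_rot: [-0.001, 0.2, 0.98, -0.001]
wrist_force: [-0.1, 0.7, -1.0]
grip_width: 53.6
grasp_force: 63.2
```

>>> drive_tool(
  plan=[
    [[0,0,1,7,4.5],[0,0,3,14,4.5],[0,0,5.5,21,4.5],[0,0,8,28,4.5],[0,0,10.5,35,4.5],[0,0,13,42,4.5],[0,0,15,49,4.5],[0,0,17,56,4.5],[0,0,18,63,4.5],[0,0,18.5,70,4.5]],
  ],
)

```text
clock: 16.13
tool_pos: [396.6, 70.3, 68.1]
tool_rot: [-0.002, 0.724, 0.69, -0.003]
wrist_force: [-0.2, 1.3, -0.9]
grip_width: 53.1
grasp_force: 63.2
```

>>> drive_tool(
  plan=[
    [[0,0,0,1.8,4.5],[0,0,0,1.8,4.5],[0,0,0.1,1.8,4.5],[0,0,0.2,1.8,4.5],[0,0,0.3,1.8,4.5],[0,0,0.4,1.8,4.5],[0,0,0.4,1.8,4.5]],
  ],
)

```text
clock: 16.72
tool_pos: [399.3, 70.4, 67.7]
tool_rot: [-0.0, 0.733, 0.681, -0.0]
wrist_force: [0.7, 0.1, -1.2]
grip_width: 53.2
grasp_force: 63.2
```

```bash
python3 - <<'E'
from h import *
s,p,M=tool();print(p,M.round(3),s["wrist_force"],s["joints"].round(3),s["clock"])
print(unproj("scene",[(228,198)],0))
E
```

```text
[399.30899068  70.37701334  67.67787587] [[ 0.074  0.997 -0.   ]
 [ 0.997 -0.074  0.   ]
 [ 0.    -0.    -1.   ]] [ 0.72956729  0.09962656 -1.17540681] [ 0.034 -0.138  1.941  0.     1.339  0.108] 16.7167
[[516.03981798 -73.17289925   0.        ]]
```

>>> drive_tool(
  plan=[
    [[0,0,0.1,0,4.5],[0,0,0.2,0,4.5],[0,0,0.3,0,4.5],[0,0,0.4,0,4.5],[0,0,0.5,0,4.5],[0,0,0.5,0,4.5],[0,0,0.5,0,4.5]],
  ],
)

```text
clock: 17.3
tool_pos: [399.4, 70.4, 62.8]
tool_rot: [-0.0, 0.733, 0.68, 0.0]
wrist_force: [0.4, 0.1, -0.6]
grip_width: 53.7
grasp_force: 63.3
```

>>> drive_tool(
  plan=[
    [[0,0,0.05,0,4.5],[0,0,0.1,0,4.5],[0,0,0.15,0,4.5],[0,0,0.2,0,4.5],[0,0,0.2,0,4.5]],
  ],
)

```text
clock: 17.72
tool_pos: [399.5, 70.3, 62.6]
tool_rot: [0.0, 0.733, 0.681, -0.0]
wrist_force: [-5.1, -0.5, 10.2]
grip_width: 53.4
grasp_force: 64.5
```

>>> drive_tool(
  plan=[
    [[0,0,0,0,7],[0,0,0,0,8.5],[0,0,0,0,8.5],[0,0,0,0,8.5],[0,0,-1,0,8.5],[0,0,-3,0,8.5],[0,0,-6,0,8.5],[0,0,-7,0,8.5],[1,0,-7,0,8.5],[4,0,-7,0,8.5]],
  ],
)

```text
clock: 18.55
tool_pos: [403.1, 109.1, 131.5]
tool_rot: [0.001, 0.734, 0.679, 0.0]
wrist_force: [0.6, -0.7, 0.1]
grip_width: 85.0
grasp_force: 0.0
```

>>> drive_tool(
  plan=[
    [[2,0,0,0,0],[2.5,0,0,0,0],[2.5,0,0,0,0],[2.5,0,0,0,0],[2.5,0,0,0,0],[2.5,0,0,0,0],[2.5,0,2,0,0],[2.5,0,4.1,0,0],[2.5,0,4.1,0,0],[2.5,0,4.1,0,0]],
  ],
)

```text
clock: 19.38
tool_pos: [403.2, 134.4, 88.8]
tool_rot: [-0.001, 0.733, 0.68, -0.001]
wrist_force: [-0.1, 1.4, 0.5]
grip_width: 0.0
grasp_force: 0.0
```

```bash
python3 - <<'E'
from h import *
s,p,M=tool();print(p,s["wrist_force"],s["grip_width"],s["clock"])
b=robot.capture("side")[:,:,::-1];a=robot.capture("scene")[:,:,::-1]
f=np.hstack([cv2.resize(a[30:190,200:360],(400,400)),cv2.resize(b[100:300,60:260],(400,400))])
cv2.imwrite("pics/push.png",np.clip(f*1.4,0,255).astype('uint8'))
E
```

```text
[403.19093315 134.42328903  88.83243539] [-0.11822522  1.43667776  0.50721533] 0.03865544784300865 19.3833
```

View pics/push.png

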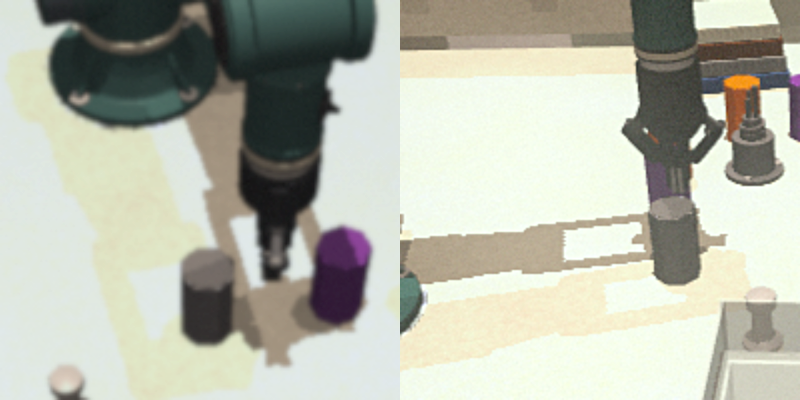

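The picture shows the cap standing upright on the open shelf (left view (207,295)), with the closed fingers behind it at (272,265), between the cap and the purple look-alike. Now I push it over.

>>> drive_tool(
  plan=[
    [[-1.2,0,0,0,0],[-2.2,0,0,0,0],[-2.7,0,0,0,0],[-3.2,0,0,0,0],[-3.7,0,0,0,0],[-4.2,0,0,0,0],[-4.7,0,0,0,0],[-5.2,0,0,0,0]],
  ],
)

```text
clock: 20.15
tool_pos: [400.3, 82.9, 89.9]
tool_rot: [-0.0, 0.733, 0.68, 0.0]
wrist_force: [0.7, -0.1, 0.6]
grip_width: -0.1
grasp_force: 0.1
```

```bash
python3 - <<'E'
from h import *
s,p,M=tool();print(p,s["wrist_force"],s["grip_width"],s["clock"])
b=robot.capture("side")[:,:,::-1];a=robot.capture("scene")[:,:,::-1]
f=np.hstack([cv2.resize(a[30:190,200:360],(400,400)),cv2.resize(b[100:300,60:260],(400,400))])
cv2.imwrite("pics/push2.png",np.clip(f*1.4,0,255).astype('uint8'))
E
```

```text
[400.33494417  82.90665501  89.86289101] [ 0.70515926 -0.10935794  0.57836046] -0.09163124072561793 20.15
```

View pics/push2.png

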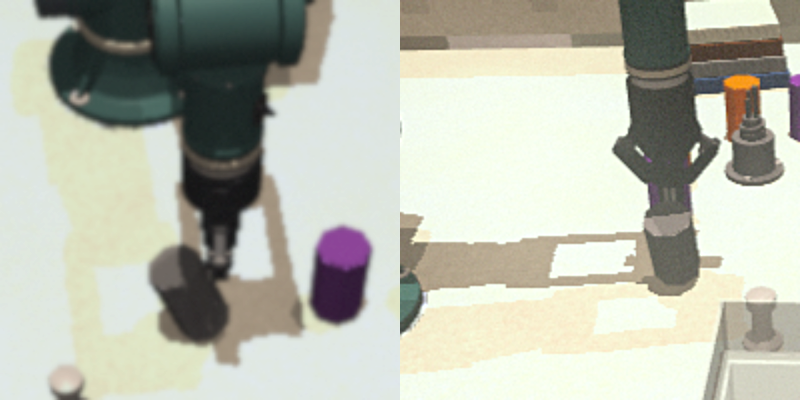

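It tips cleanly: in the left view its top leans to (168,265) while its foot stays at (210,330). Push on.

>>> drive_tool(
  plan=[
    [[-0.5,0,0,0,0],[-1,0,0,0,0],[-1.5,0,0,0,0],[-2,0,0,0,0],[-2.5,0,0,0,0],[-3,0,0,0,0],[-3.5,0,0,0,0],[-3.5,0,-1,0,0],[-3.5,0,-2,0,0],[-3.5,0,-2,0,0]],
  ],
)

```text
clock: 21.08
tool_pos: [399.6, 48.4, 112.8]
tool_rot: [0.002, 0.733, 0.68, 0.002]
wrist_force: [0.7, 0.4, 0.7]
grip_width: -0.2
grasp_force: 0.0
```

```bash
python3 - <<'E'
from h import *
s,p,M=tool();print(p,s["wrist_force"],s["clock"])
a=cv2.imread("pics/scene0.png").astype(int);b=robot.capture("scene")[:,:,::-1];cv2.imwrite("pics/s3.png",b)
h=cv2.cvtColor(b,cv2.COLOR_BGR2GRAY)
# coarse printed gray map of the area where the cap should be
P=proj("scene",[[398,97,27],[396,40,27],[390,-60,27],[399,70,0]]);print(P.round(0))
print(h[80:180:3,215:345:3])if 0 else None
for r in range(95,175,3): print(r,' '.join("%3d"%v for v in h[r,210:330:4]))
E
```

```text
[399.63695691  48.41509314 112.82351863] [0.71006684 0.37071707 0.73307082] 21.0833
[[292. 152.]
 [271. 152.]
 [232. 152.]
 [282. 159.]]
95 162 161 157 158 157 159 159 159 158 159 158 160  49  17  21  21  20  27  17  16  89 109 108 163 163 163 163 163 163 163
98 162 161 158 159 159 159 158 159 159 159 158 156  58  16  17  24  23  16  16  17  89 106 107 160 162 164 162 163 162 162
101 162 162 159 158 157 159 160 159 159 158 158 158 106  15  17  18  19  17  18  19 101 109 106 117 163 163 163 163 162 163
104 161 162 160 159 157 159 159 158 157 157 159 157 157  36  15  20  18  18  16  57 106 108 107 109 162 162 163 163 162 163
107 162 163 162 158 158 156 158 158 159 156 156 157 163 148  22  16  18  17  60 105 107 108 108 109 161 162 163 162 162 163
110 163 163 163 158 160 158 158 158 158 156 157 157 163 162  36  18  18  19  90 108 108 108 108 107 160 163 163 163 163 162
113 163 163 163 158 159 159 159 160 155 156 155 156 162 160  33  25  30  17 131 155 156 156 128 108 161 163 163 163 163 163
116 163 162 162 160 160 158 158 158 156 158 157 156 163 154  65  32  47  18 156 163 163 163 129 1
[... 1682 characters left out ...]
  63  66  70  68  66  67 109 108 105 106 109 109 107 109 106 161 164 161 161 150
161 163 162 158 156 155 162 145  35  34  36  35  35  36  35  33  40 105 108 106 109 107 107 106 106 109 163 163 163 158 159
164 163 163 158 157 157 158 154  63  61  62  60  58  58  58  57  69 104 107 106 106 129 155 155 132 136 164 164 163 163 162
167 163 163 158 159 158 156 157 115 116 115 113 115 115 115 114 119 109 108 111 157 163 164 164 164 163 164 163 163 163 163
170 163 163 158 157 156 155 158 158 158 160 160 159 160 160 159 162 131 106 119 164 163 164 164 163 163 164 164 164 163 163
173 163 162 160 157 158 157 159 159 159 159 160 160 159 161 161 164 130 106 110 163 163 163 163 163 163 164 164 163 163 163
```

```bash
python3 - <<'E'
from h import *
from scipy.optimize import minimize
g=cv2.cvtColor(cv2.imread("pics/s3.png"),cv2.COLOR_BGR2GRAY)
m=np.zeros_like(g);m[141:170,228:275]=(g[141:170,228:275]<98)
m[:143,262:]=0
n,l,st,ce=cv2.connectedComponentsWithStats(m);k=1+st[1:,4].argmax();m=(l==k).astype('uint8');print(st[k],ce[k])
c=robot.get_calibration("scene");S=4
M=cv2.resize(m,None,fx=S,fy=S,interpolation=cv2.INTER_LINEAR)
ph=np.radians(22.5+45*np.arange(8));o=29.2*np.c_[np.cos(ph),np.sin(ph)]
def cost(q):
    x,y,a=q;d=np.array([np.cos(a),np.sin(a)]);nn=np.array([-d[1],d[0]])
    V=np.array([[*(np.array([x,y])+t*d+u*nn),27+w] for t in(-47.5,47.5) for u,w in o])
    P=(proj("scene",V,c)+.5)*S-.5
    h=cv2.convexHull(P.astype(np.float32));I=np.zeros_like(M)
    cv2.fillConvexPoly(I,(h*16).round().astype(int),1,shift=4)
    return (I!=M).sum()/S/S
r=min((minimize(cost,[x,y,a],method="Nelder-Mead",options=dict(initial_simplex=[[x,y,a],[x+8,y,a],[x,y+8,a],[x,y,a+.08]])) for x in(390,400) for y in(-10,0) for a in np.radians([82,86,90])),key=lambda r:r.fun)
print(r.x,np.degrees(r.x[2]),r.fun)
s,p,T=tool();print(p,"tool shift",T[:2,:2].T@(r.x[:2]-p[:2]), "heading",np.degrees(np.arctan2(T[1,0],T[0,0])))
E
```

```text
[235 143  38  24 856] [254.16939252 154.77453271]
[402.28096432  -3.13469189   1.57161408] 90.04685377554195 66.4375
[399.24237925  48.50805719 111.94214397] tool shift [-51.2772953    6.84437696] heading 85.76459820334038
```

>>> drive_tool(
  plan=[
    [[-1,0,0,0,8.5],[-2.5,0.1,0,0,8.5],[-4,0.2,0,0,8.5],[-5,0.3,0,0,8.5],[-5.1,0.4,0,0,8.5],[-5.1,0.4,0,0,8.5],[-5.1,0.4,0,0,8.5]],
  ],
)

```text
clock: 21.72
tool_pos: [398.1, -2.3, 109.8]
tool_rot: [-0.0, 0.733, 0.681, 0.0]
wrist_force: [0.2, 0.1, 0.6]
grip_width: 83.2
grasp_force: 0.0
```

```bash
python3 - <<'E'
from h import *
s,p,T=tool();c=robot.get_calibration("wrist");b=robot.capture("wrist")[:,:,::-1];cv2.imwrite("pics/w3.png",b)
print(p,s["clock"],s["grip_width"])
g=cv2.cvtColor(b,cv2.COLOR_BGR2GRAY)
d=np.array([.074,.997]);
for x in(392,398,404):
  print(x,proj("wrist",[[x+.074*t,-3+.997*t,54] for t in(-47.5,0,47.5)],c).round(0).tolist())
for r in range(100,330,9): print(r,' '.join("%3d"%v for v in g[r,130:440:10]))
E
```

```text
[398.05446081  -2.25354288 109.84291037] 21.7167 83.18113393995878
392 [[271.0, 297.0], [271.0, 230.0], [270.0, 153.0]]
398 [[280.0, 296.0], [280.0, 229.0], [280.0, 152.0]]
404 [[290.0, 295.0], [290.0, 229.0], [291.0, 152.0]]
100 102 107 110 108 106 111 117 110 112 114 115 115 111 113 108 115 108 106 110 169 167 166 168 168 166 166 165 165 168 166 162
109 167 166 163 170 169 165 168 119 113 112 108 114 108 109 111 107 111 109 104 169 168 168 172 167 168 169 167 165 169 166 168
118 163 169 166 167 171 168 168 105 103 108 104 114 113 118 109 110 112 112 174 169 166 168 167 167 172 170 169 164 166 167 165
127 167 165 166 165 166 169 169 114 109 108 113 114 111 108 114 108 110 102 170 170 169 169 168 168 170 170 170 165 163 168 167
136 163 166 168 168 171 169 167 108 109 116 107 113 111 109 117 113 107 109 166 170 171 170 169 170 169 169 165 168 168 167 169
145 168 167 169 168 167 168 172 109 110 110 108 110 116  83  50  51  42  74 113 167 171 169 169 168 166 172 168 168 168 167 167
154 165 166 169 169 169 169 170 101 110 109 109  38  15  36  52  45  52  35  23  69 166 169 169 171 170 16
[... 1753 characters left out ...]
  30  66  64 162 168 166 167 163 166   0  20  47  15  20  40
289 166  31  32  41   3  12 165 172 167 165 168 170  60  58  81  79  78  57  55 167 162 161 165 164 156   9   3  16  44  18  43
298 164  10  42   3   0   1 113 170 166 169 170 169 169 167  74  77  74 146 167 166 163 164 165 163 159  10   0   1  47  48   6
307  11  39  46   6   2   3 174 169 169 169 170 168 171 173 170 170 169 167 161 166 168 166 166 162 165   7   0   9  15  41   1
316   7   5  56   7   8   1 171 168 170 166 168 170 172 168 167 170 170 164 159 164 166 162 165 163 166 175   0   4   7  50   0
325   8  17   0   1   3  89 168 169 165 169 167 167 166 166 167 167 167 165 167 166 167 157 166 163 162 167   0  10   8   0   1
```

>>> drive_tool(
  plan=[
    [[0,0,2,0,8.5],[0,0,4,0,8.5],[0,0,6,0,8.5],[0,0,7.5,0,8.5],[0,0,8.3,0,8.5],[0,0,8.8,0,8.5],[0,0,9.1,0,8.5],[0,0,9.2,0,8.5],[0,0,9.2,0,8.5]],
  ],
)

```text
clock: 22.52
tool_pos: [398.6, -2.7, 18.4]
tool_rot: [0.0, 0.733, 0.681, 0.0]
wrist_force: [-0.2, 0.3, -0.5]
grip_width: 85.2
grasp_force: 0.0
```

>>> drive_tool(
  plan=[
    [[0,0,0,0,7],[0,0,0,0,6],[0,0,0,0,5.5],[0,0,0,0,5],[0,0,0,0,4.5],[0,0,0,0,4.5],[0,0,0,0,4.5],[0,0,0,0,4.5],[0,0,0,0,4.5]],
  ],
)

```text
clock: 23.27
tool_pos: [398.8, -2.8, 18.7]
tool_rot: [0.001, 0.733, 0.68, 0.001]
wrist_force: [-0.1, 0.4, 5.5]
grip_width: 52.9
grasp_force: 65.3
```

>>> drive_tool(
  plan=[
    [[0,0,-1,0,4.5],[0,0,-4,0,4.5],[0,0,-8,0,4.5],[0,0,-12,0,4.5],[0,0,-15,0,4.5],[0,0,-17,0,4.5],[0,0,-18,0,4.5],[0,0,-18,0,4.5]],
  ],
)

```text
clock: 23.93
tool_pos: [399.0, -2.9, 200.3]
tool_rot: [0.002, 0.733, 0.68, 0.002]
wrist_force: [0.0, -0.6, -0.1]
grip_width: 53.0
grasp_force: 64.7
```

>>> drive_tool(
  plan=[
    [[-2,1.4,0,0,4.5],[-5,3.5,0,0,4.5],[-8.2,5.7,0,0,4.5],[-11.4,7.9,0,0,4.5],[-14.6,10.2,0,0,4.5],[-17.8,12.4,0,0,4.5],[-21,14.6,0,0,4.5],[-23.5,16.4,0,0,4.5],[-24.8,17.3,0,0,4.5],[-24.8,17.3,0,0,4.5]],
  ],
)

```text
clock: 24.77
tool_pos: [551.9, -265.5, 193.2]
tool_rot: [-0.003, 0.734, 0.679, -0.001]
wrist_force: [0.1, -0.7, -1.3]
grip_width: 52.9
grasp_force: 64.7
```

>>> drive_tool(
  plan=[
    [[0,0,0,0,4.5],[0,0,0,0,4.5]],
  ],
)

```text
clock: 24.93
tool_pos: [551.2, -261.7, 195.8]
tool_rot: [-0.002, 0.733, 0.681, -0.0]
wrist_force: [-0.5, 0.3, -0.4]
grip_width: 53.0
grasp_force: 64.7
```

```bash
python3 - <<'E'
from h import *
s,p,T=tool();c=robot.get_calibration("wrist");b=robot.capture("wrist")[:,:,::-1];cv2.imwrite("pics/w4.png",b)
print(p,T.round(3).tolist(),s["wrist_force"],s["grip_width"],s["clock"])
ax=np.array([.997,-.075,0]);ay=np.array([.075,.997,0]);o=np.array([549.7,-308.2,0])
# predicted rim corners of the compartment & tiers in wrist view, and gradients around
for x,y in[(-80,118),(80,118),(-80,-26),(80,-26)]: print((x,y),proj("wrist",[o+ax*x+ay*y+[0,0,146]],c).round(0).tolist())
g=cv2.cvtColor(b,cv2.COLOR_BGR2GRAY)
for r in range(0,420,20): print("%3d"%r,' '.join("%3d"%v for v in g[r,0:560:14]))
E
```

```text
[ 551.16865934 -261.66841296  195.76272459] [[0.074, 0.997, -0.003], [0.997, -0.074, 0.003], [0.002, -0.004, -1.0]] [-0.46947587  0.2888232  -0.41152452] 53.00970345764463 24.9333
(-80, 118) [[135.0, 108.0]]
(80, 118) [[434.0, 108.0]]
(-80, -26) [[163.0, 333.0]]
(80, -26) [[404.0, 334.0]]
  0 121 119 122 125 125 123 137 131 132 203 203 205 206 208 208 208 205 204 209 208 206 207 208 210 207 208 206 206 207 205  95   4 204 200 201 197 197 195 144  45
 20 125 132 121 120 129 131 131 130 129 136 135 168 210 206 211 213 208 211 214 211 218 215 213 212 212 213 212 210 210 211 207 207 205 207 201 200 199 200  99  59
 40 122 125 122 131 130 128 129 134 135 128 211 136 134 140 218 211 214 215 215 216 215 211 213 211 210 213 213 214 211 212 210 207 209 206 208 206 202 200  87  77
 60  90  90 133 125 131 131 136 139 135 213 212 212 213 217 137 144 139 218 218 217 219 217 219 216 217 215 213 215 214 215 214 211 211 210 210 207 207 207 100  85
 80 198 205  93  97  98 135 135 139 134 214 215 215 217 217 218 216 168 150 139 144 231 217 219 218 216 215 217 216 213 214 212 216 213 210 210 208 210 20
[... 1933 characters left out ...]
   0   0  15  22  19 223 213  59  51  53  56
340 202 200 206 207 210  29  10  24  15   9  26  24  15  15  17  10  39  37  46  40  43  43  42  39  35 193  18  13   0  25  13  11  10  17  15   1  56  50  53  50
360 200 202 200 209   9  11  15  10  22  15  15  20  15  16   4  15  44  32  46  46  44  44  44  38  76 108  18  16  12  15  28  18  22  15  17  10  21   6  55  52
380 198 196  14  14  12  15   4  18  12  12   9 211  18  13   1  12   0  13   7   8  12  11   4  13  13   9  14  18   9 213 208  25  18   8   3  15   9   8   8  51
400  57  14  15  22   8   1   3  13  18   1 210 211  14  17   8  13   9   9  11  15   4  17   8  15   5  11  11   8  11 208 205 206  15  14   1  11  15   2  19  13
```

>>> drive_tool(
  plan=[
    [[-0.1,0.1,1.5,0,4.5],[-0.1,0.1,3,0,4.5],[-0.1,0.1,3.5,0,4.5],[-0.1,0.1,4,0,4.5],[-0.1,0.1,4.5,0,4.5],[-0.1,0.1,4.5,0,4.5]],
  ],
)

```text
clock: 25.48
tool_pos: [552.7, -263.3, 152.2]
tool_rot: [-0.001, 0.733, 0.681, -0.0]
wrist_force: [-0.2, 0.1, -1.2]
grip_width: 52.7
grasp_force: 64.7
```

>>> drive_tool(
  plan=[
    [[0,0,1,0,4.5],[0,0,2,0,4.5],[0,0,3,0,4.5],[0,0,3.7,0,4.5],[0,0,4.2,0,4.5],[0,0,4.5,0,4.5],[0,0,4.5,0,4.5]],
  ],
)

```text
clock: 26.07
tool_pos: [552.6, -263.7, 106.5]
tool_rot: [-0.001, 0.733, 0.68, -0.0]
wrist_force: [0.2, -0.1, -0.9]
grip_width: 53.1
grasp_force: 64.7
```

>>> drive_tool(
  plan=[
    [[0,0,0.1,0,4.5],[0,0,0.2,0,4.5],[0,0,0.3,0,4.5],[0,0,0.4,0,4.5],[0,0,0.4,0,4.5]],
  ],
)

```text
clock: 26.48
tool_pos: [553.1, -263.9, 103.8]
tool_rot: [0.0, 0.733, 0.68, 0.0]
wrist_force: [-0.6, 0.0, -0.8]
grip_width: 52.8
grasp_force: 64.7
```

>>> drive_tool(
  plan=[
    [[0,0,0.1,0,4.5],[0,0,0.2,0,4.5],[0,0,0.25,0,4.5],[0,0,0.25,0,4.5]],
  ],
)

```text
clock: 26.82
tool_pos: [553.4, -264.0, 102.7]
tool_rot: [0.001, 0.733, 0.68, 0.0]
wrist_force: [-1.8, 0.7, 5.1]
grip_width: 53.2
grasp_force: 65.5
```

>>> drive_tool(
  plan=[
    [[0,0,0,0,6],[0,0,0,0,6.6],[0,0,0,0,7],[0,0,0,0,7],[0,0,0,0,7],[0,0,-0.5,0,7],[0,0,-2,0,7],[0,0,-4.5,0,7],[0,0,-8,0,7],[0,0,-11,0,7]],
  ],
)

```text
clock: 27.65
tool_pos: [552.9, -263.8, 212.8]
tool_rot: [-0.0, 0.733, 0.681, -0.0]
wrist_force: [1.5, -0.4, 1.3]
grip_width: 70.4
grasp_force: 0.0
```

>>> drive_tool(
  plan=[
    [[0,0,-3,0,7],[3,0,-4,0,7],[7,0,-4,0,7],[11,0,-4,0,7],[15,0,-4,0,7],[19,0,-4,0,7],[19,0,-4,0,7],[19,0,-4,0,7]],
  ],
)

```text
clock: 28.32
tool_pos: [567.3, -72.4, 252.0]
tool_rot: [0.0, 0.731, 0.682, 0.0]
wrist_force: [-0.1, -0.3, -0.5]
grip_width: 70.1
grasp_force: 0.0
```

```bash
python3 - <<'E'
from h import *
from scipy.optimize import minimize
s,p,T=tool();print(p,s["wrist_force"],s["grip_width"],s["clock"])
b=robot.capture("scene")[:,:,::-1];cv2.imwrite("pics/s5.png",b)
a=cv2.imread("pics/scene0.png")
g=cv2.cvtColor(b,cv2.COLOR_BGR2GRAY).astype(int);g0=cv2.cvtColor(a,cv2.COLOR_BGR2GRAY).astype(int)
ym=np.array([.075,.997,0])
print(proj("scene",[np.array([553.4,-264,138])+ym*t for t in(-47,0,47)]).round(0).tolist())
m=((g0-g)>20);m[:150]=0;m[240:]=0;m[:,:60]=0;m[:,190:]=0
n,l,st,ce=cv2.connectedComponentsWithStats(m.astype('uint8'));print(st[1:][st[1:,4]>40],ce[1:][st[1:,4]>40])
for r in range(160,225,4): print(r,' '.join("%3d"%v for v in g[r,100:190:3]),)
# others unmoved: per-region change
for nm,(x0,y0,x1,y1) in dict(doorstop=(218,175,240,205),awl=(205,238,275,264),spray=(372,178,406,238),jar=(284,226,318,264),hammer=(155,272,290,318),case=(305,252,400,315)).items():
    print(nm,(abs(g-g0)[y0:y1,x0:x1]>25).mean().round(3))
E
```

```text
[567.30382397 -72.36052059 251.95942088] [-0.07812514 -0.34972929 -0.46571524] 70.11075353620522 28.3167
[[118.0, 182.0], [139.0, 182.0], [159.0, 183.0]]
[[ 117  177   47   26 1122]] [[140.32442068 189.25490196]]
160 101  99 100 102  93  73  90 101 100 100 101 100 100 100 101 101 101 100 100 101 101 100 100 101 118  74 165 169 170 169
164 118 120 122 135  72  73  75 100 100 101 101 100 100 101 100 101 100 100 101 101 100 100 101 102 105  71 138 170 171 168
168 119 122 121 134  50 102 116 130 135 135 132 131 132 130 129 129 128 125 127 124 123 125 124 127 109  90  86 137 170 167
172 118 117 123 100  48  83 114 130 132 133 133 134 135 135 135 137 137 140 142 141 145 146 147 155 111 106  85 149 169 168
176 118 118 134  62  48 103 116 115 113 113 115 115 116 116 118 120 120 122 123 123 123 130 130 137  95  96  77 158 167 168
180 167 108 132  50  58 111 101  94  95  95  94  95  98  96  97  96  95  95  95  92  43 112 130 129  94  98  70 143 167 168
184 165  85  98  47  81 111  97  95  94  96  95  96  96  96  95  96  95  96  96  91  41  74 129 114  94  96  64  91 145 146
188 144 121  62  47
[... 582 characters left out ...]
83 102 108 124 171
208  94  91 105 127 143 143 147 155 156 158 158 149 146 143 143 141 140 140 139 138 139 147 100 114  83  92 104 112 128 170
212  60  60  88  96 115 118 119 118 119 119 119 107 104 104 104 104 105 105 105 105 104  95  98 113  77  98 109 110 153 170
216  79  81  93  99 105 118 119 119 119 119 118 104 104 104 104 104 104 104 105 104 105 102  94 107  73 101 117 109 154 170
220 105 105 100 103 104 113 118 119 119 119 114 104 104 105 104 104 104 104 104 104 103 103 104  95  78 101 115 111 169 171
224 122 122 123 127 127 130 125 125 127 126 106 106 120 112 109 111 106 108 110 106  96  98 109 101 104 102 108 100 163 167
doorstop 0.55
awl 0.0
spray 0.008
jar 0.0
hammer 0.0
case 0.0
```

```bash
python3 -c "
from cell import robot
print(robot.sign_off())"
```

```text
the job is handed in; nothing more can be done
None
```

I unscrewed the cap, lifted it straight off, laid it on the open shelf, then put it on its side on the floor of the large upper compartment and handed the job in at about 28 s; no verdict came back, and in the last image the gripper hid the doorstop, so I could not confirm it stayed put.

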